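# Fold out the bench riser's leaf on its brace

## Task

Get the extra shelf of the bench riser ready: swing the grey brace under the riser's front edge out until it snaps into its end detent, square to the front edge. Then bring the upright leaf down by its pull bar and lay it gently, without letting it drop, on the brace's rubber-capped post. Let go of everything, and do not push the glassware, bottles and spatula standing about out of their places.

Things in the scene. Friction and masses are not known exactly. Their poses are not given: they have to be found in the camera images.
- riser: Fixed bench riser: grey deck 160 (x) by 300 (y) by 12 mm thick on two aluminium end panels, open at the front below the deck. Origin on the table under the deck's centre; its front edge is 80 mm towards its own -x. Deck underside at 106 mm, deck top at 118 mm above the table.
- brace (a joint): Angle, rad. 0: folded under the deck, parallel to its front edge, post towards the riser's -y; 1.571: straight out of the front (riser's -x), at its end stop. Grows clockwise seen from above. Light hinge friction (0.5 N at the post); from about 1.1 rad a spring plunger resists with 3 to 5 N at the post and pushes back; past about 1.37 rad it snaps the brace to the stop and keeps it there.
- brace_post (a point): Point on the axis of the brace's upright aluminium post (16 mm diameter, black rubber cap 18 mm wide from 91 to 105 mm height), 68 mm above the table. The post stands on the end of a flat arm (12 mm wide, 20 to 38 mm above the table), 110 mm from the hinge axis. Folded, it is 10 mm inside the deck's front edge, under the deck: take it with the tool leaning out from the deck 40 to 45 degrees.
- brace_hinge (a point): Point on the vertical hinge axis of the brace (a 14 mm steel column), 68 mm above the table; 70 mm to the riser's -x and 60 mm to its +y from the riser's origin.
- leaf (a joint): Angle of the leaf, rad. 0: parked, leaning back 15 degrees past upright; 1.833: level, its underside batten resting on the post of the brace. Without the brace it falls on to 2.4. Light hinge friction; a leaf let go in the open falls.
- leaf_hinge (a point): Middle of the leaf's level hinge axis (parallel to the riser's y), at the height of the deck's top (118 mm), 65 mm to the riser's -x from its origin. The leaf is a board 130 mm deep, 220 mm wide, 10 mm thick, about 0.4 kg, with a 24 mm wide, 13 mm thick wooden batten under it, 115 mm from the hinge.
- leaf_bar (a point): Middle of the leaf's pull bar: round steel, 10 mm in diameter, 160 mm long, parallel to the hinge axis and 170 mm from it (offset 5 mm towards the leaf's upper face), held by two stubs 75 mm either side of the middle; 35 mm clear between bar and board.
- jar: Brown jar, 42 mm diameter, 70 mm high, standing on the deck. Origin at the centre of its underside. Not to be disturbed.
- small_beaker: Small glass beaker, 48 mm diameter, 60 mm high, standing on the deck. Origin at the centre of its underside. Not to be disturbed.
- dish: Shallow glass dish, 90 mm diameter, 14 mm high, on the table near the front of the riser. Origin at the centre of its underside. Not to be disturbed.
- reagent: Brown bottle, 66 mm diameter, 150 mm high, on the table. Origin at the centre of its underside. Not to be disturbed.
- wash: White bottle, 64 mm diameter, 160 mm high, on the table. Origin at the centre of its underside. Not to be disturbed.
- beaker: Glass beaker, 86 mm diameter, 110 mm high, on the table. Origin at the centre of its underside. Not to be disturbed.
- spatula: Steel lab spatula, 190 mm long rod of 8 mm diameter with two flat ends, lying on the table. Origin under its middle. Not to be disturbed.

How it is judged:
By the outcome, as a careful person would: the job done as asked, in the order asked, and still so for the second after the job is handed in, with the robot touching nothing.
It also fails if it takes over 66 s, if anything falls off the work surface, if the arm or the gripper's body presses on something with over 40 N, if the wrist force passes 120 N, or if a joint passes its speed limit or range.

## Robot

A 6-joint arm with a two-finger parallel gripper is mounted at the origin on the work surface. World frame = base frame: x ahead of the robot, y to its left, z up, the work surface at z = 0. Lengths are in m, angles in rad, forces in N, time in s.
With the tool pointing down it reaches from about 0.275 to 0.825 m from the base axis. Payload 4.9 kg.
Tool frame: the origin (TCP) lies midway between the tips of the shut fingers; the grasp point (between the pads) lies 19 mm behind it; z points along the fingers, x is the direction in which the jaws open and shut, and the axes are right-handed (so a half turn about z gives the same grasp; the last joint's range is limited). The gripper opens to 85 mm and grips with 20 to 120 N. Pads are 22 mm wide; open, the fingers measure 114 mm over their backs; the gripper's body (76 mm by 85 mm) begins 54 mm behind the grasp point. The pads swing forward as they close: fully open they stand 13 mm farther back than shut.
Start: joints at [1.009, 0.326, -0.193, 1.052, 0, 1.437], TCP at [0.228, 0.5, 0.231] pointing down, gripper open.
Joint ranges: [-2.65, 2.65], [-0.97, 1.79], [-1.3, 1.35], [-1.93, 2.1], [-1.47, 1.37], [-3.14, 3.14]. Speed limits (rad/s): [2.57, 2.57, 3.14, 3.14, 3.14, 3.14].

## Interface

Orientations are given as a unit quaternion [x, y, z, w].
In Python, from station import bot gives the robot as it stands.
- The arm moves only by the tool drive_tool, never from a script. Its argument "motion" is a list that holds one entry, the list of rows, each a list of 6 numbers: the shift along the tool's x, y, z scaled (see below), then the turn, a rotation vector about the tool's x, y, z scaled (see below). In form: [[[x, y, z, ax, ay, az], ...]]. A call has 1 to 12 rows; each row shifts and turns the commanded pose from where the row before left it, along the tool's axes as they then stand; what a row does not reach is not made up. The controller multiplies each number of a shift by 0.03 m and each number of a turn by 0.12 rad. A row lasts 1/8 s, in which the tool goes at most 62.5 mm and 10.7 degrees, less where a joint would pass 70% of its speed; a pose out of reach is approached as far as the arm can. A call with a number of a shift or a turn outside -1 to 1 is refused whole. A call with a gripper value outside its range is refused whole. "grip" is the closure, from -1 (fully open) to 1 (shut), set as the call begins (left out, the last holds). The fingers move at their own pace and stop on an object; "squeeze" is the grip in N (left out, the last holds). Time passes only in rows, so rows that do not move let the fingers close. It gives the time, the measured TCP pose, the force and the opening at its end, in the units of the state.
- bot.get_state(): the state, without advancing time (a new reading comes with each control period).
- bot.grab_frame(name): name is "scene" or "top" or "wrist"; returns a dict with "frame" (480x640x3 uint8, red, green, blue), "z_map" (480x640 float32, m along the optical axis (not along the pixel's ray), 0 where there is no reading), "intrinsics" (3x3 intrinsics, pixels), "distortion" ([k1, k2, p1, p2, k3] as OpenCV has them; the pictures are not rectified), "T" (4x4, takes a point from camera to world coordinates). Camera axes: x right, y down, z forward; pixel columns grow to the right and rows downward; lengths in m; the calibration is good to about 2 mm. A picture is of the moment at which its call begins.
- bot.finish_job(): hands the job in, once; it reports no verdict.
Trained networks look in a picture, given as the dict that the camera call returned (one of the last four; its "shot" number tells which), for a name from the list of things; names that differ only in an ending like _2 or _b are one class to them, and where a whole thing is asked for, a point or a joint stands for the part that bears it (a point fixed in the world has none). Each returns a list of dicts, best first, with "score" (0 to 1); they miss things now and then, are a little off and sometimes report something else, mostly with a low value. They report only what shows in the picture. A call takes as long as a camera call.
- bot.spot_in(target, picture): "xyz" ([x, y, z] in m, in world coordinates, good to about 4 mm: the middle of the surface that is visible of it).
- bot.cut_out(target, picture): "region" (480x640 bool, what is visible of it).
The state is a dict: "time": time; "qpos": joint angles; "joint_vel": joint speeds; "joint_torque": joint torques, N m; "tcp_pos": TCP position; "ee_rot": TCP orientation; "ft_force": force on the tool from outside, world axes, zero at the start; "wrist_torque": the same for the moment, N m; "grip_width": opening from 0.0 (shut) to 1.0 (fully open).
Only numpy, scipy, OpenCV 4.12 (cv2) and the standard library are available. Lean on these libraries where they do the work, as an engineer would, in place of code of your own. Each camera call takes 0.05 s, during which the arm holds its last target.

## Working session

There is one attempt and no reset: what is moved stays moved. The work goes in short steps, Python scripts to look and compute and a tool call to move; the robot and the scene stay as the last step left them, time stands still between calls to the robot, and variables do not carry over. Pictures are saved under pics/ and viewed, and the job is handed in when it is done.

Besides the shell and the picture viewer there is one more tool, called by a JSON object that holds its "fn" and its "kwargs". drive_tool: Moves the arm, as the interface text tells. Its arguments: {"type":"object","properties":{"motion":{"type":"array","items":{"type":"array","items":{"type":"array","items":{"type":"number"}}}},"grip":{"type":"number"},"squeeze":{"type":"number"}},"required":["motion"]}

```bash
ls; mkdir -p pics
cat > h.py <<'E'
import numpy as np, cv2
from station import bot
from scipy.spatial.transform import Rotation as R
def save(n,name):
    p=bot.grab_frame(n); cv2.imwrite(f'pics/{name}.png',p['frame'][:,:,::-1]); return p
def world(p,mask):
    v,u=np.nonzero(mask&(p['z_map']>0)); z=p['z_map'][v,u]
    q=cv2.undistortPoints(np.c_[u,v].astype(float)[:,None],p['intrinsics'],np.array(p['distortion']))[:,0]
    c=np.c_[q*z[:,None],z]; T=p['T']; return c@T[:3,:3].T+T[:3,3]
E
python3 - <<'E'
from h import *
s=bot.get_state(); print(s)
for n in('scene','top'):
    p=save(n,n+'0'); print(n,p['T'].round(3).tolist())
    for t in 'riser brace_post brace_hinge leaf_hinge leaf_bar jar small_beaker dish reagent wash beaker spatula'.split():
        r=bot.spot_in(t,p); print(t,[(np.round(d['xyz'],3).tolist(),round(d['score'],2)) for d in r[:2]])
E
```

```text
pics
{'time': 0.0, 'qpos': array([ 1.00878653e+00,  3.26934409e-01, -1.93595635e-01,  1.05200583e+00,
       -1.73978537e-05,  1.43660245e+00]), 'joint_vel': array([-1.10234337e-03, -3.34112197e-04, -1.01573114e-03, -3.23742524e-05,
        1.21431911e-03, -9.02414684e-04]), 'joint_torque': array([-1.08322041e-03, -4.43400156e+01,  2.62438023e+01,  1.55806588e-02,
       -3.22482374e-04,  9.50618698e-06]), 'tcp_pos': array([0.22786029, 0.49993039, 0.23050254]), 'ee_rot': array([ 8.41095556e-01,  5.40885855e-01, -7.84242950e-04,  3.76221842e-04]), 'ft_force': array([-0.13595357,  0.06836587,  0.26113063]), 'wrist_torque': array([-0.01774621,  0.00129021,  0.00067798]), 'grip_width': 1.001513035074259}
scene [[0.415, 0.656, -0.63, 1.43], [0.91, -0.307, 0.279, -0.355], [-0.01, -0.69, -0.724, 1.181], [0.0, 0.0, 0.0, 1.0]]
riser [([0.637, -0.145, 0.115], 0.85)]
brace_post []
brace_hinge []
leaf_hinge [([0.556, -0.408, 0.086], 0.7), ([0.617, -0.11, 0.24], 0.69)]
leaf_bar [([0.621, -0.11, 0.239], 0.74)]
jar [([0.666, -0.177, 0.166], 0.91)]
small_beaker [([0.512, -0.187, 0.157], 0.63)]
dish 
[... 218 characters left out ...]
([0.419, 0.321, 0.007], 0.69)]
top [[-0.014, -0.992, 0.124, 0.431], [-1.0, 0.014, 0.0, 0.025], [-0.002, -0.124, -0.992, 1.145], [0.0, 0.0, 0.0, 1.0]]
riser [([0.575, -0.119, 0.123], 0.93)]
brace_post [([0.412, 0.326, 0.003], 0.38)]
brace_hinge [([0.593, -0.071, 0.036], 0.67)]
leaf_hinge [([0.575, -0.102, 0.235], 0.62)]
leaf_bar [([0.576, -0.107, 0.237], 0.71)]
jar [([0.528, -0.396, 0.099], 0.74), ([0.647, -0.172, 0.188], 0.7)]
small_beaker [([0.502, -0.198, 0.146], 0.63), ([0.568, 0.504, 0.062], 0.21)]
dish [([0.479, 0.03, 0.009], 0.93)]
reagent [([0.531, -0.392, 0.098], 0.89)]
wash [([0.719, 0.374, 0.107], 0.94)]
beaker [([0.569, 0.504, 0.059], 0.85)]
spatula [([0.413, 0.325, 0.002], 0.57)]
```

View pics/scene0.png

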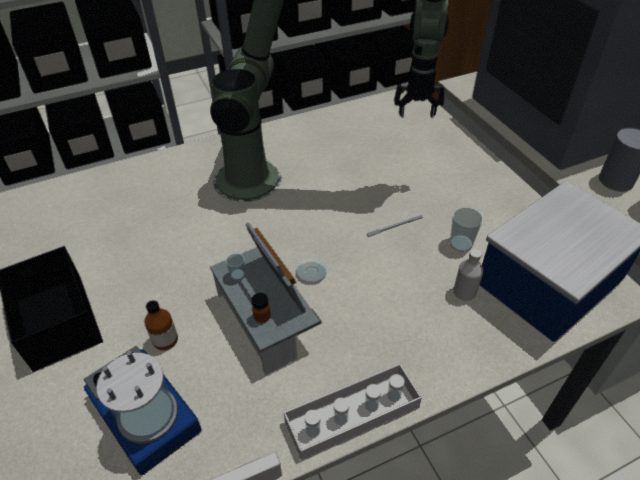

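View pics/top0.png

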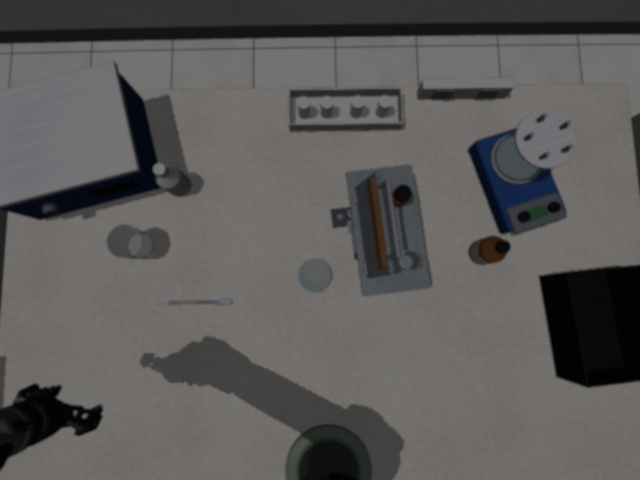

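Run:
```python
from h import *
p=bot.grab_frame('top')
f=p['frame'][140:310,290:450,::-1]; cv2.imwrite('pics/topz.png',cv2.convertScaleAbs(cv2.resize(f,None,fx=4.6,fy=3.5,interpolation=cv2.INTER_CUBIC),alpha=1.6))
allm=np.ones((480,640),bool)
P=world(p,allm)
m=(abs(P[:,2]-.118)<.004)&(P[:,0]>.35)&(P[:,0]<.8)&(P[:,1]>-.35)&(P[:,1]<.05)
Q=P[m]; print(len(Q),Q.min(0),Q.max(0),np.median(Q[:,2]))
rc=cv2.minAreaRect(Q[:,:2].astype(np.float32)); print(rc,cv2.boxPoints(rc).round(4).tolist())
s=bot.grab_frame('scene')
f=s['frame'][210:370,190:350,::-1]; cv2.imwrite('pics/scz.png',cv2.convertScaleAbs(cv2.resize(f,None,fx=3.7,fy=3.7,interpolation=cv2.INTER_CUBIC),alpha=1.6))
S=world(s,allm)
m=(abs(S[:,2]-.118)<.004)&(S[:,0]>.35)&(S[:,0]<.8)&(S[:,1]>-.35)&(S[:,1]<.05)
Q=S[m]; rc=cv2.minAreaRect(Q[:,:2].astype(np.float32)); print(rc,cv2.boxPoints(rc).round(4).tolist(),np.median(Q[:,2]))
for n,t in((p,'leaf_bar'),(s,'leaf_bar'),(p,'leaf'),(s,'leaf'),(s,'dish'),(p,'dish'),(p,'riser'),(p,'jar'),(p,'small_beaker'),(s,'jar'),(s,'small_beaker'),(p,'brace'),(s,'brace')):
    r=bot.cut_out(t,n)
    if r:
        W=world(n,r[0]['region']); print(t,n['shot'],r[0]['score'],len(W),np.percentile(W,[2,50,98],axis=0).round(3).tolist())
```

```text
4251 [ 0.42627326 -0.24452804  0.11421499] [ 0.73938294 -0.05385433  0.12199739] 0.119097227096983
((0.5829299092292786, -0.14952921867370605), (0.3004656136035919, 0.16125281155109406), 6.200565814971924) [[0.42489999532699585, -0.08560000360012054], [0.4422999918460846, -0.2459000051021576], [0.7409999966621399, -0.2134999930858612], [0.7235999703407288, -0.05310000106692314]]
((0.5845791697502136, -0.14556032419204712), (0.30501416325569153, 0.1613769829273224), 6.156411170959473) [[0.4242999851703644, -0.08169999718666077], [0.4415999948978424, -0.24210000038146973], [0.7448999881744385, -0.2093999981880188], [0.7275999784469604, -0.04899999871850014]] 0.1184127666604391
leaf_bar 3 0.9 3013 [[0.473, -0.139, 0.128], [0.574, -0.107, 0.239], [0.68, -0.081, 0.288]]
leaf_bar 4 0.75 1041 [[0.482, -0.138, 0.122], [0.615, -0.11, 0.242], [0.69, -0.079, 0.288]]
leaf 3 0.64 3064 [[0.474, -0.141, 0.123], [0.573, -0.108, 0.238], [0.679, -0.082, 0.288]]
leaf 4 0.85 986 [[0.495, -0.138, 0.135], [0.619, -0.11, 0.243], [0.69, -0.083, 0.288]]
dish 4 0.83 578 [[0.438, -0.007, 0.0], [0.476, 0.035, 0.01], [0.521, 0.073, 0.017]]
dish 3 0.8 942 [[0.441, -0.012, 0.002], [0.481, 0.027, 0.01], [0.52, 0.068, 0.018]]
riser 3 0.61 8292 [[0.439, -0.232, 0.006], [0.58, -0.122, 0.121], [0.727, -0.043, 0.286]]
jar 3 0.89 314 [[0.633, -0.191, 0.137], [0.648, -0.173, 0.188], [0.669, -0.157, 0.192]]
small_beaker 3 0.88 400 [[0.482, -0.209, 0.12], [0.504, -0.194, 0.147], [0.524, -0.165, 0.182]]
jar 4 0.98 457 [[0.639, -0.192, 0.124], [0.668, -0.175, 0.167], [0.676, -0.156, 0.192]]
small_beaker 4 0.82 445 [[0.482, -0.204, 0.118], [0.515, -0.184, 0.157], [0.529, -0.163, 0.18]]
brace 3 0.69 82 [[0.59, -0.074, 0.017], [0.608, -0.068, 0.032], [0.634, -0.062, 0.049]]
```

View pics/topz.png

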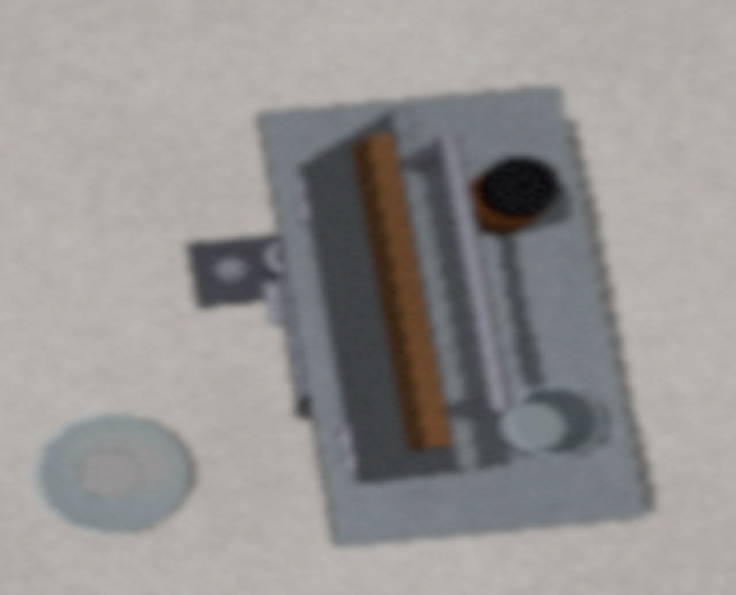

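View pics/scz.png

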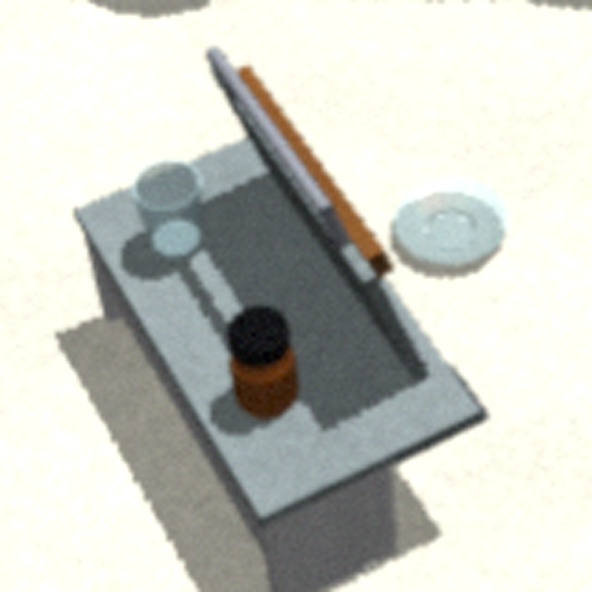

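{"fn": "drive_tool", "kwargs": {"motion": [[[-0.58, 0.934, 0, 0, 0, 0], [-0.58, 0.934, 0, 0, 0, 0], [-0.58, 0.934, 0, 0, 0, 0], [-0.58, 0.934, 0, 0, 0, 0], [-0.58, 0.934, 0, 0, 0, 0], [-0.58, 0.934, 0, 0, 0, 0], [-0.58, 0.934, 0, 0, 0, 0], [-0.58, 0.934, 0, 0, 0, 0], [-0.58, 0.934, 0, 0, 0, 0], [-0.58, 0.934, 0, 0, 0, 0], [-0.58, 0.934, 0, 0, 0, 0], [-0.58, 0.934, 0, 0, 0, 0]]], "grip": -1}}

```text
time: 3.55
tcp_pos: [0.4481, 0.17, 0.2314]
ee_rot: [0.841, 0.541, 0.0, 0.0]
ft_force: [0.8, -0.0, 0.2]
grip_width: 0.996
```

```bash
cat >> h.py <<'E'
O=np.array([0.5835,-0.1475,0.]); YAW=np.deg2rad(6.2)
ry=np.array([np.cos(YAW),np.sin(YAW),0]); out=np.array([-np.sin(YAW),np.cos(YAW),0]); up=np.array([0,0,1.])
def rp(o,y,z): return O+out*o+ry*y+up*z     # o: outward from riser centre
def ori(tilt,xdir):  # tool z leaning: tilt>0 => pointing inward
    z=-out*np.sin(tilt)-up*np.cos(tilt); x=xdir-z*(xdir@z); x/=np.linalg.norm(x)
    return R.from_matrix(np.c_[x,np.cross(z,x),z])
def delta(tgt,Rt,s=None):
    s=s or bot.get_state(); R0=R.from_quat(s['ee_rot'])
    rv=(R0.inv()*Rt).as_rotvec()/.12
    print('rot units',rv.round(2),'shift(cur frame)',(R0.inv().apply(tgt-s['tcp_pos'])/.03).round(2),'shift(tgt frame)',(Rt.inv().apply(tgt-s['tcp_pos'])/.03).round(2))
E
python3 - <<'E'
from h import *
s=bot.get_state(); print(s['time'],s['tcp_pos'],s['qpos'])
print('post',rp(.07,-.05,.068))
Rt=ori(np.deg2rad(43),ry); z=Rt.as_matrix()[:,2]
delta(rp(.07,-.05,.068)+.019*z-.11*z,Rt)
E
```

```text
3.55 [0.44806905 0.17001683 0.23142835] [ 2.08467461e-01  1.95159395e-01 -3.69250662e-01  1.00602170e+00
  1.02632392e-05  6.36313223e-01]
post [ 0.5262325 -0.0833094  0.068    ]
rot units [-5.67 -3.23  8.2 ] shift(cur frame) [-4.82  4.82  3.23] shift(tgt frame) [1.68 2.63 6.87]
```

{"fn": "drive_tool", "kwargs": {"motion": [[[0, 0, 0, -0.515, -0.294, 0.745], [0, 0, 0, -0.515, -0.294, 0.745], [0, 0, 0, -0.515, -0.294, 0.745], [0, 0, 0, -0.515, -0.294, 0.745], [0, 0, 0, -0.515, -0.294, 0.745], [0, 0, 0, -0.515, -0.294, 0.745], [0, 0, 0, -0.515, -0.294, 0.745], [0, 0, 0, -0.515, -0.294, 0.745], [0, 0, 0, -0.515, -0.294, 0.745], [0, 0, 0, -0.515, -0.294, 0.745], [0, 0, 0, -0.515, -0.294, 0.745], [0, 0, 0, 0, 0, 0]]]}}

```text
time: 5.05
tcp_pos: [0.4475, 0.1715, 0.23]
ee_rot: [0.929, 0.052, 0.018, 0.366]
ft_force: [0.4, -1.1, 0.1]
grip_width: 0.999
```

Run:
```python
from h import *
s=bot.get_state(); print(s['time'],s['tcp_pos'],s['qpos'])
Rt=ori(np.deg2rad(43),ry); z=Rt.as_matrix()[:,2]
delta(rp(.07,-.05,.068)+.019*z-.11*z,Rt)
```

```text
5.05 [0.44752902 0.1715241  0.22998256] [ 0.59551232  0.51772922 -0.14309546  1.32300536 -0.64546081  2.19436569]
rot units [-0.    0.01  0.04] shift(cur frame) [1.69 2.71 6.86] shift(tgt frame) [1.69 2.7  6.87]
```

{"fn": "drive_tool", "kwargs": {"motion": [[[0.24, 0.386, 0.98, 0, 0, 0], [0.24, 0.386, 0.98, 0, 0, 0], [0.24, 0.386, 0.98, 0, 0, 0], [0.24, 0.386, 0.98, 0, 0, 0], [0.24, 0.386, 0.98, 0, 0, 0], [0.24, 0.386, 0.98, 0, 0, 0], [0.24, 0.386, 0.98, 0, 0, 0], [0, 0, 0, 0, 0, 0]]]}}

```text
time: 6.05
tcp_pos: [0.5185, -0.0237, 0.1358]
ee_rot: [0.929, 0.05, 0.019, 0.365]
ft_force: [-0.4, 0.3, 0.6]
grip_width: 1.001
```

Run:
```python
from h import *
s=bot.get_state(); print(s['time'],s['tcp_pos'],s['qpos'])
p=save('wrist','w1')
for t in('brace_post','brace'):
    r=bot.spot_in(t,p); print(t,[(np.round(d['xyz'],3).tolist(),round(d['score'],2)) for d in r[:2]])
W=world(p,np.ones((480,640),bool))
m=(W[:,0]>.48)&(W[:,0]<.6)&(W[:,1]<-.03)&(W[:,1]>-.105)&(W[:,2]>.05)&(W[:,2]<.098)
print(m.sum(),np.percentile(W[m],[1,25,50,75,99],axis=0).round(4).tolist() if m.any() else '')
```

```text
6.05 [ 0.51854082 -0.02374997  0.13578757] [ 0.21128069  0.4942429  -0.4436015   0.73125727 -0.74380868  1.71355001]
brace_post [([0.566, -0.072, 0.034], 0.61)]
brace [([0.565, -0.072, 0.035], 0.94)]
1425 [[0.5176, -0.0825, 0.0507], [0.521, -0.0773, 0.0635], [0.5248, -0.0758, 0.0759], [0.5287, -0.0749, 0.0872], [0.5334, -0.0733, 0.0977]]
```

View pics/w1.png

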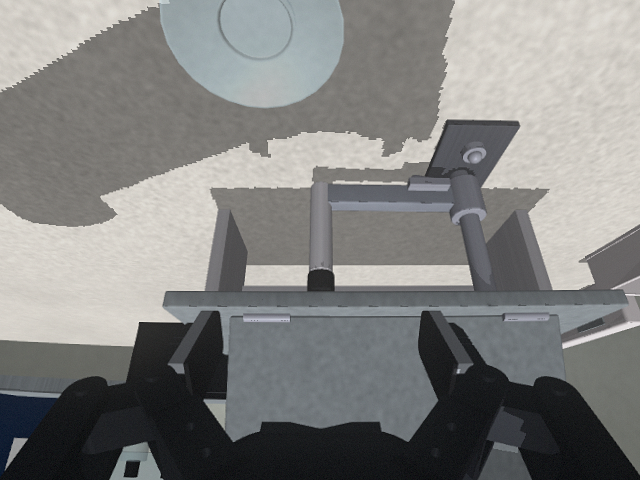

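{"fn": "drive_tool", "kwargs": {"motion": [[[0, 0, 0.73, 0, 0, 0], [0, 0, 0.73, 0, 0, 0], [0, 0, 0.73, 0, 0, 0], [0, 0, 0.73, 0, 0, 0], [0, 0, 0.73, 0, 0, 0], [0, 0, 0, 0, 0, 0]]]}}

```text
time: 6.95
tcp_pos: [0.5265, -0.0958, 0.0553]
ee_rot: [0.929, 0.051, 0.019, 0.365]
ft_force: [0.6, 0.5, 0.6]
grip_width: 0.998
```

Run:
```python
from h import *
s=bot.get_state(); print(s['time'],s['tcp_pos'],s['ft_force'])
p=save('wrist','w2')
Rt=ori(np.deg2rad(43),ry); z=Rt.as_matrix()[:,2]
delta(rp(.07,-.05,.068)+.019*z,Rt)
```

```text
6.95 [ 0.52651149 -0.09583325  0.05531182] [0.55442504 0.45468188 0.60401459]
rot units [-0.01  0.    0.02] shift(cur frame) [ 0.02 -0.02  0.06] shift(tgt frame) [ 0.02 -0.02  0.06]
```

View pics/w2.png

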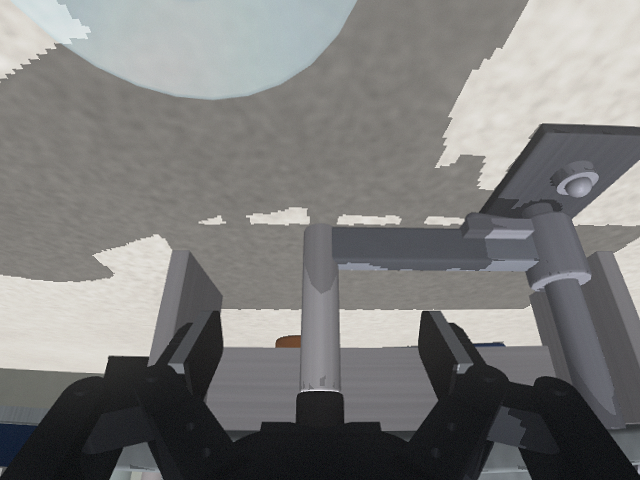

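The post (320, 310) stands midway between the fingers; close on it.

{"fn": "drive_tool", "kwargs": {"motion": [[[0, 0, 0, 0, 0, 0], [0, 0, 0, 0, 0, 0], [0, 0, 0, 0, 0, 0], [0, 0, 0, 0, 0, 0], [0, 0, 0, 0, 0, 0], [0, 0, 0, 0, 0, 0]]], "grip": 1, "squeeze": 30}}

```text
time: 7.75
tcp_pos: [0.5265, -0.0964, 0.056]
ee_rot: [0.929, 0.051, 0.019, 0.366]
ft_force: [-4.3, 1.2, 5.2]
grip_width: 0.179
```

Run:
```python
from h import *
Rt=ori(np.deg2rad(43),ry)
s=bot.get_state();print(s['grip_width'],s['ft_force'])
ths=np.linspace(0,1.571,17); P=[rp(.07,.06,.068)+.11*(-ry*np.cos(t)+out*np.sin(t)) for t in ths]
for a,b,t in zip(P,P[1:],ths[1:]): print(round(t,2),(Rt.inv().apply(b-a)/.03).round(2))
```

```text
0.17896328861770558 [-4.3137302   1.1626854   5.16341303]
0.1 [ 0.02 -0.26 -0.25]
0.2 [ 0.05 -0.26 -0.24]
0.29 [ 0.09 -0.26 -0.24]
0.39 [ 0.12 -0.25 -0.23]
0.49 [ 0.15 -0.24 -0.22]
0.59 [ 0.19 -0.23 -0.21]
0.69 [ 0.21 -0.21 -0.2 ]
0.79 [ 0.24 -0.19 -0.18]
0.88 [ 0.27 -0.18 -0.16]
0.98 [ 0.29 -0.16 -0.15]
1.08 [ 0.31 -0.14 -0.13]
1.18 [ 0.33 -0.11 -0.1 ]
1.28 [ 0.34 -0.09 -0.08]
1.37 [ 0.35 -0.06 -0.06]
1.47 [ 0.36 -0.04 -0.04]
1.57 [ 0.36 -0.01 -0.01]
```

{"fn": "drive_tool", "kwargs": {"motion": [[[0.02, -0.26, -0.25, 0, 0, 0], [0.05, -0.26, -0.24, 0, 0, 0], [0.09, -0.26, -0.24, 0, 0, 0], [0.12, -0.25, -0.23, 0, 0, 0], [0.15, -0.24, -0.22, 0, 0, 0], [0.19, -0.23, -0.21, 0, 0, 0]]]}}

```text
time: 8.5
tcp_pos: [0.5373, -0.0324, 0.0558]
ee_rot: [0.929, 0.052, 0.018, 0.366]
ft_force: [-8.3, 0.5, 10.1]
grip_width: 0.176
```

Run:
```python
from h import *
s=bot.get_state();print(s['grip_width'],s['ft_force'],s['tcp_pos'])
p=save('wrist','w3')
Rt=ori(np.deg2rad(43),ry); z=Rt.as_matrix()[:,2]
delta(rp(.07,.06,.068)+.11*(-ry*np.cos(.59)+out*np.sin(.59))+.019*z,Rt)
```

```text
0.1757421996585038 [-8.27097273  0.4975693  10.13664222] [ 0.53732707 -0.03239233  0.05577259]
rot units [-0.    0.01  0.04] shift(cur frame) [0.05 0.02 0.09] shift(tgt frame) [0.04 0.02 0.09]
```

View pics/w3.png

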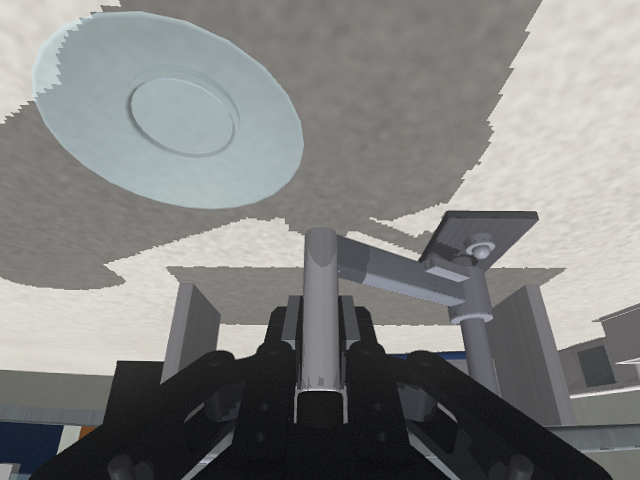

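{"fn": "drive_tool", "kwargs": {"motion": [[[0.22, -0.21, -0.19, 0, 0, 0], [0.25, -0.19, -0.18, 0, 0, 0], [0.27, -0.18, -0.16, 0, 0, 0], [0.29, -0.16, -0.15, 0, 0, 0], [0.31, -0.14, -0.13, 0, 0, 0], [0.33, -0.11, -0.1, 0, 0, 0], [0.34, -0.09, -0.08, 0, 0, 0], [0.35, -0.06, -0.06, 0, 0, 0], [0.36, -0.04, -0.04, 0, 0, 0], [0.37, -0.01, -0.01, 0, 0, 0], [0.06, 0, 0, 0, 0, 0], [0, 0, 0, 0, 0, 0]]]}}

```text
time: 10.05
tcp_pos: [0.6238, 0.0271, 0.0542]
ee_rot: [0.929, 0.053, 0.016, 0.365]
ft_force: [-16.9, 8.3, 10.1]
grip_width: 0.171
```

Run:
```python
from h import *
s=bot.get_state();print(s['grip_width'],s['ft_force'],s['tcp_pos'])
p=save('wrist','w4')
Rt=ori(np.deg2rad(43),ry); z=Rt.as_matrix()[:,2]
delta(rp(.18,.06,.068)+.019*z,Rt)
```

```text
0.17136452935458663 [-16.86612457   8.29978143  10.08104781] [0.62380221 0.02709494 0.05420988]
rot units [-0.03  0.04  0.07] shift(cur frame) [0.03 0.05 0.05] shift(tgt frame) [0.03 0.05 0.05]
```

View pics/w4.png

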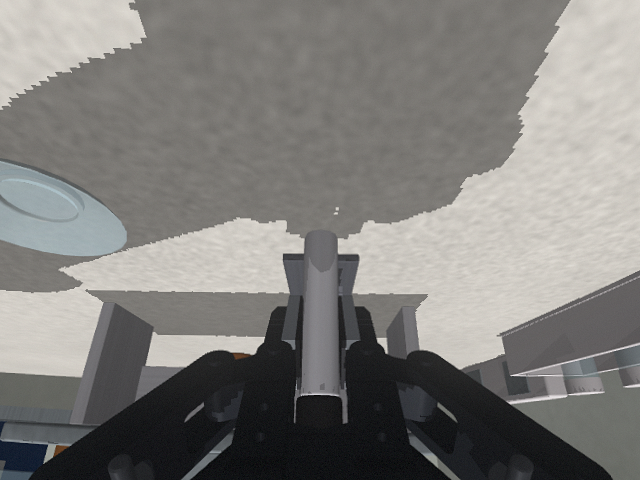

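{"fn": "drive_tool", "kwargs": {"motion": [[[0, 0, 0, 0, 0, 0], [0, 0, 0, 0, 0, 0], [0, 0, 0, 0, 0, 0], [0, 0, 0, 0, 0, 0], [0, 0, -0.5, 0, 0, 0], [0, 0, -0.9, 0, 0, 0], [0, 0, -0.9, 0, 0, 0], [0, 0, -0.9, 0, 0, 0], [0, 0, -0.9, 0, 0, 0], [0, 0, -0.9, 0, 0, 0], [0, 0, 0, 0, 0, 0]]], "grip": -1}}

```text
time: 11.48
tcp_pos: [0.6178, 0.1284, 0.1664]
ee_rot: [0.929, 0.051, 0.021, 0.365]
ft_force: [0.2, -0.2, -0.4]
grip_width: 1.004
```

Run:
```python
from h import *
s=bot.get_state();print(s['grip_width'],s['ft_force'],s['tcp_pos'],s['qpos'])
p=save('wrist','w5')
W=world(p,np.ones((480,640),bool))
m=(W[:,0]>.56)&(W[:,0]<.7)&(W[:,1]<.06)&(W[:,1]>.0)&(W[:,2]>.05)&(W[:,2]<.11)
Q=W[m];print(m.sum(),np.percentile(Q,[1,50,99],axis=0).round(4).tolist(), 'want',rp(.18,.06,.068))
# leaf bar
r=bot.spot_in('leaf_bar',p); print([(d['xyz'].round(3) if hasattr(d['xyz'],'round') else d['xyz'],d['score']) for d in r])
Rt=ori(0,out); bar=rp(.065-.0488,0,.281); print('bar',bar)
delta(bar+np.array([0,0,.1]),Rt)
```

```text
1.0043765561522864 [ 0.18921174 -0.1970275  -0.39030157] [0.61782124 0.12843752 0.16637545] [ 0.40341665  0.73940226  0.10489764  1.19672669 -0.71047708  1.96188383]
1355 [[0.6149, 0.032, 0.0507], [0.6227, 0.0431, 0.0835], [0.6311, 0.0459, 0.1065]] want [0.62370917 0.03792713 0.068     ]
[([0.6056, -0.0884, 0.1673], 0.62)]
bar [ 0.58175041 -0.13139475  0.281     ]
rot units [  4.88   4.89 -12.41] shift(cur frame) [-2.1  11.09  0.46] shift(tgt frame) [-8.43 -2.08 -7.22]
```

View pics/w5.png

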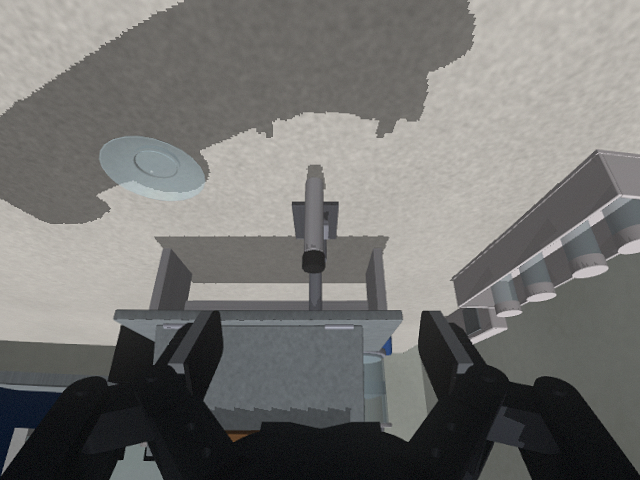

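{"fn": "drive_tool", "kwargs": {"motion": [[[0, 0, 0, 0.893, 0, 0], [0, 0, 0, 0.893, 0, 0], [0, 0, 0, 0.893, 0, 0], [0, 0, 0, 0.893, 0, 0], [0, 0, 0, 0.893, 0, 0], [0, 0, 0, 0.893, 0, 0], [0, 0, 0, 0.893, 0, 0], [0, 0, -0.6, 0, 0, -1], [0, 0, -0.6, 0, 0, -1], [0, 0, -0.6, 0, 0, -1], [0, 0, -0.6, 0, 0, -1], [0, 0, -0.6, 0, 0, -1]]]}}

```text
time: 13.08
tcp_pos: [0.6163, 0.1257, 0.2541]
ee_rot: [0.937, 0.348, -0.001, -0.0]
ft_force: [-0.1, -0.9, 0.2]
grip_width: 0.997
```

{"fn": "drive_tool", "kwargs": {"motion": [[[0, 0, -0.6, 0, 0, -1], [0, 0, -0.6, 0, 0, -1], [0, 0, -0.6, 0, 0, -1], [0, 0, -0.6, 0, 0, -1], [0, 0, -0.6, 0, 0, -1], [0, 0, -0.6, 0, 0, -1], [0, 0, -0.6, 0, 0, -1], [0, 0, 0, 0, 0, -1], [0, 0, 0, 0, 0, 0]]]}}

```text
time: 14.2
tcp_pos: [0.6169, 0.1259, 0.3798]
ee_rot: [0.673, 0.74, -0.001, -0.001]
ft_force: [-0.1, -0.5, -0.5]
grip_width: 0.996
```

Run:
```python
from h import *
s=bot.get_state();print(s['time'],s['ft_force'],s['tcp_pos'],s['qpos'])
Rt=ori(0,out); bar=rp(.065-.0488,0,.281); print('bar',bar)
delta(bar+np.array([0,0,.1]),Rt)
```

```text
14.2 [-0.12107805 -0.5245051  -0.47808009] [0.6169095  0.12592416 0.379808  ] [ 8.41462157e-02  4.50411146e-01  3.65725441e-01  1.48876714e+00
  9.63687513e-05 -1.09535684e-02]
bar [ 0.58175041 -0.13139475  0.281     ]
rot units [-0.02 -0.   -0.11] shift(cur frame) [-8.43 -1.98 -0.04] shift(tgt frame) [-8.4  -2.09 -0.04]
```

{"fn": "drive_tool", "kwargs": {"motion": [[[-0.935, -0.22, 0, 0, 0, -0.11], [-0.935, -0.23, 0, 0, 0, 0], [-0.935, -0.23, 0, 0, 0, 0], [-0.935, -0.23, 0, 0, 0, 0], [-0.935, -0.23, 0, 0, 0, 0], [-0.935, -0.23, 0, 0, 0, 0], [-0.935, -0.23, 0, 0, 0, 0], [-0.935, -0.23, 0, 0, 0, 0], [-0.935, -0.23, 0, 0, 0, 0], [0, 0, 0, 0, 0, 0]]]}}

```text
time: 15.45
tcp_pos: [0.5823, -0.1329, 0.3797]
ee_rot: [0.669, 0.743, -0.001, -0.001]
ft_force: [-0.1, 0.2, -0.6]
grip_width: 1.0
```

Run:
```python
from h import *
s=bot.get_state();print(s['time'],s['tcp_pos'])
p=save('wrist','w6')
r=bot.spot_in('leaf_bar',p); print([(np.round(d['xyz'],3),d['score']) for d in r])
W=world(p,np.ones((480,640),bool)); 
rel=W-O; a=rel@ry; o=rel@out
m=(abs(a)<.068)&(abs(o)<.1)&(W[:,2]>.268)&(W[:,2]<.31)
print(m.sum(),np.percentile(np.c_[o,a,W[:,2]][m],[1,25,50,75,99],axis=0).round(4).tolist(), 'want o .0162 z .281')
```

```text
15.45 [ 0.58231867 -0.13289083  0.37967583]
[(array([ 0.561, -0.115,  0.243]), 0.77), (array([0.622, 0.015, 0.041]), 0.67)]
2387 [[0.01, -0.0671, 0.2828], [0.0123, -0.0398, 0.2852], [0.0149, -0.0089, 0.2861], [0.0171, 0.0271, 0.2868], [0.0195, 0.0659, 0.2881]] want o .0162 z .281
```

View pics/w6.png

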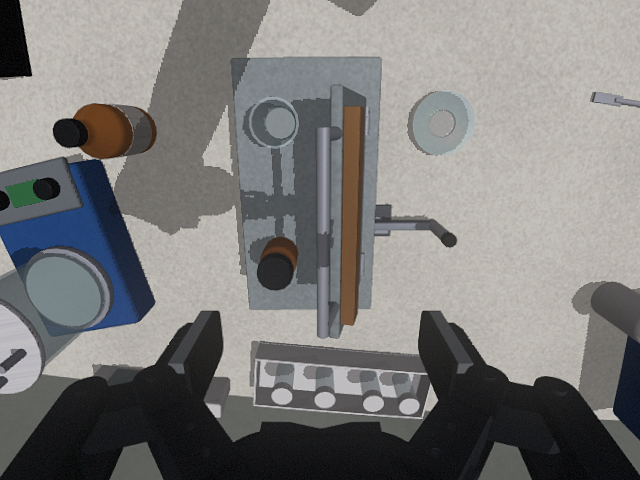

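{"fn": "drive_tool", "kwargs": {"motion": [[[0, 0, 0.8, 0, 0, 0], [0, 0, 0.8, 0, 0, 0], [0, 0, 0.8, 0, 0, 0], [0, 0, 0.8, 0, 0, 0], [0, 0, 0.7, 0, 0, 0], [0, 0, 0, 0, 0, 0]]]}}

```text
time: 16.3
tcp_pos: [0.5818, -0.1293, 0.2622]
ee_rot: [0.667, 0.745, -0.001, -0.002]
ft_force: [0.2, 0.1, 0.2]
grip_width: 0.996
```

{"fn": "drive_tool", "kwargs": {"motion": [[[0, 0, 0, 0, 0, 0], [0, 0, 0, 0, 0, 0], [0, 0, 0, 0, 0, 0], [0, 0, 0, 0, 0, 0], [0, 0, 0, 0, 0, 0], [0, 0, 0, 0, 0, 0]]], "grip": 1, "squeeze": 30}}

```text
time: 17.05
tcp_pos: [0.5831, -0.131, 0.2644]
ee_rot: [0.667, 0.745, -0.0, -0.0]
ft_force: [-0.2, -0.8, 3.2]
grip_width: 0.103
```

Run:
```python
from h import *
s=bot.get_state();print(s['time'],s['tcp_pos'],s['ft_force'],s['grip_width'])
R0=R.from_quat(s['ee_rot']); g=s['tcp_pos']-.019*R0.as_matrix()[:,2]
rel=g-rp(.065,0,.118); print('out,y,up',rel@out,rel@ry,rel@up)
N=24; T0=np.deg2rad(0);T1=np.deg2rad(42)
def pose(k):
    f=k/N; phi=np.deg2rad(105*(1-f)); t=T0+(T1-T0)*f
    Rt=ori(t,out); b=rp(.065,0,.118)+.17*(np.cos(phi)*out+np.sin(phi)*up)+.005*(-np.sin(phi)*out+np.cos(phi)*up)
    return Rt,b+.019*Rt.as_matrix()[:,2]
for k in range(N):
    A,a=pose(k);B,b=pose(k+1)
    print(k,(A.inv().apply(b-a)/.03).round(2),((A.inv()*B).as_rotvec()/.12).round(3))
```

```text
17.05 [ 0.58310356 -0.1309526   0.26439219] [-0.22582139 -0.77255394  3.15103212] 0.10283221864297881
out,y,up -0.048503770266827784 0.0014037371639838614 0.165392186241614
0 [ 0.4   0.   -0.11] [ 0.    -0.255 -0.   ]
1 [ 0.4  -0.   -0.09] [-0.    -0.255  0.   ]
2 [ 0.41  0.   -0.07] [ 0.    -0.255  0.   ]
3 [ 0.41  0.   -0.05] [-0.    -0.255 -0.   ]
4 [ 0.41  0.   -0.03] [ 0.    -0.255  0.   ]
5 [ 0.41 -0.   -0.01] [ 0.    -0.255  0.   ]
6 [0.41 0.   0.01] [-0.    -0.255  0.   ]
7 [0.41 0.   0.03] [-0.    -0.255 -0.   ]
8 [ 0.41 -0.    0.05] [-0.    -0.255  0.   ]
9 [0.41 0.   0.07] [ 0.    -0.255 -0.   ]
10 [ 0.4  -0.    0.09] [ 0.    -0.255  0.   ]
11 [0.4  0.   0.11] [ 0.    -0.255  0.   ]
12 [ 0.39 -0.    0.13] [-0.    -0.255 -0.   ]
13 [0.39 0.   0.15] [ 0.    -0.255  0.   ]
14 [ 0.38 -0.    0.16] [-0.    -0.255 -0.   ]
15 [ 0.37 -0.    0.18] [-0.    -0.255  0.   ]
16 [0.36 0.   0.2 ] [ 0.    -0.255  0.   ]
17 [ 0.35 -0.    0.22] [ 0.    -0.255  0.   ]
18 [ 0.34 -0.    0.23] [-0.    -0.255 -0.   ]
19 [0.33 0.   0.25] [ 0.    -0.255 -0.   ]
20 [0.32 0.   0.27] [-0.    -0.255  0.   ]
21 [ 0.31 -0.    0.28] [ 0.    -0.255 -0.   ]
22 [ 0.3 -0.   0.3] [ 0.    -0.255  0.   ]
23 [0.28 0.   0.31] [-0.    -0.255  0.   ]
```

{"fn": "drive_tool", "kwargs": {"motion": [[[0.4, 0, -0.11, 0, -0.255, 0], [0.4, 0, -0.09, 0, -0.255, 0], [0.41, 0, -0.07, 0, -0.255, 0], [0.41, 0, -0.05, 0, -0.255, 0], [0.41, 0, -0.03, 0, -0.255, 0], [0.41, 0, -0.01, 0, -0.255, 0], [0.41, 0, 0.01, 0, -0.255, 0], [0.41, 0, 0.03, 0, -0.255, 0], [0.41, 0, 0.05, 0, -0.255, 0], [0.41, 0, 0.07, 0, -0.255, 0]]]}}

```text
time: 18.3
tcp_pos: [0.5697, -0.0104, 0.253]
ee_rot: [0.659, 0.737, -0.102, 0.114]
ft_force: [3.7, 0.2, 1.6]
grip_width: 0.103
```

```bash
cat > chk.py <<'E'
from h import *
s=bot.get_state();print(s['time'],s['tcp_pos'],s['ft_force'],s['grip_width'],s['qpos'].round(2))
R0=R.from_quat(s['ee_rot']); g=s['tcp_pos']-.019*R0.as_matrix()[:,2]
rel=g-rp(.065,0,.118); print('out,y,up',rel@out,rel@ry,rel@up,'rad',np.hypot(rel@out,rel@up),'phi',np.rad2deg(np.arctan2(rel@up,rel@out)),'tooltilt',np.rad2deg(np.arccos(-R0.as_matrix()[2,2])))
E
python3 chk.py
```

```text
18.3 [ 0.56971467 -0.01041669  0.25301512] [3.74814068 0.15926993 1.57414472] 0.10298279132334609 [ 0.01  0.34 -0.15  1.05 -0.31 -0.1 ]
out,y,up 0.07851883585771736 0.0010969224213817103 0.1531246305780362 rad 0.1720824223275324 phi 62.852278338958556 tooltilt 17.61105993863152
```

{"fn": "drive_tool", "kwargs": {"motion": [[[0.4, 0, 0.09, 0, -0.255, 0], [0.4, 0, 0.11, 0, -0.255, 0], [0.39, 0, 0.13, 0, -0.255, 0], [0.39, 0, 0.15, 0, -0.255, 0], [0.38, 0, 0.16, 0, -0.255, 0], [0.37, 0, 0.18, 0, -0.255, 0], [0.36, 0, 0.2, 0, -0.255, 0], [0.35, 0, 0.22, 0, -0.255, 0], [0.34, 0, 0.23, 0, -0.255, 0], [0.33, 0, 0.25, 0, -0.255, 0], [0, 0, 0, 0, 0, 0]]]}}

```text
time: 19.68
tcp_pos: [0.5611, 0.0665, 0.1585]
ee_rot: [0.635, 0.711, -0.202, 0.224]
ft_force: [6.0, 2.8, -1.7]
grip_width: 0.102
```

```bash
python3 chk.py
```

```text
19.675 [0.56105369 0.06645971 0.15850074] [ 6.01051772  2.77456507 -1.66636268] 0.10175149159428272 [ 0.29  0.54 -0.21  0.95 -0.6   0.22]
out,y,up 0.16105341268044668 0.0007795335624374526 0.05604847759686438 rad 0.17052751560069263 phi 19.18849634510341 tooltilt 35.084829554595274
```

{"fn": "drive_tool", "kwargs": {"motion": [[[0.16, 0, 0.13, 0, -0.127, 0], [0.16, 0, 0.14, 0, -0.127, 0], [0.16, 0, 0.14, 0, -0.127, 0], [0.15, 0, 0.14, 0, -0.127, 0], [0.15, 0, 0.15, 0, -0.127, 0], [0.15, 0, 0.15, 0, -0.127, 0], [0.07, 0, 0.08, 0, -0.06, 0], [0, 0, 0, 0, 0, 0]]]}}

```text
time: 20.68
tcp_pos: [0.5603, 0.0732, 0.1189]
ee_rot: [0.625, 0.699, -0.232, 0.259]
ft_force: [5.6, 3.9, -2.1]
grip_width: 0.102
```

```bash
python3 chk.py
```

```text
20.675 [0.56025612 0.07317153 0.11886305] [ 5.56223174  3.86687054 -2.11907738] 0.10229841860455542 [ 0.34  0.63 -0.21  0.92 -0.69  0.3 ]
out,y,up 0.16927384085609434 0.0006972176748587947 0.015273737355161882 rad 0.1699615257961896 phi 5.155889715326699 tooltilt 40.671627517168375
```

{"fn": "drive_tool", "kwargs": {"motion": [[[0.05, 0, 0.06, 0, 0, 0], [0.05, 0, 0.06, 0, 0, 0], [0.05, 0, 0.06, 0, 0, 0], [0, 0, 0, 0, 0, 0]]]}}

```text
time: 21.18
tcp_pos: [0.5603, 0.0735, 0.1119]
ee_rot: [0.625, 0.699, -0.231, 0.258]
ft_force: [5.0, 6.3, -2.7]
grip_width: 0.099
```

```bash
python3 chk.py
```

```text
21.175 [0.56025156 0.07350565 0.11194334] [ 4.99548621  6.25416553 -2.66610751] 0.0993515368359865 [ 0.34  0.64 -0.22  0.9  -0.69  0.3 ]
out,y,up 0.16958727507186655 0.0007237070570916128 0.008370511146158749 rad 0.16979372580619373 phi 2.8257194535109407 tooltilt 40.5952948034964
```

{"fn": "drive_tool", "kwargs": {"motion": [[[0.03, 0, 0.035, 0, 0, 0], [0.03, 0, 0.035, 0, 0, 0], [0, 0, 0, 0, 0, 0], [0, 0, 0, 0, 0, 0]]]}}

```text
time: 21.68
tcp_pos: [0.5603, 0.0736, 0.1093]
ee_rot: [0.625, 0.699, -0.231, 0.258]
ft_force: [5.2, 7.4, -0.7]
grip_width: 0.102
```

```bash
python3 chk.py
```

```text
21.675 [0.56026377 0.07359241 0.10928376] [ 5.24315576  7.44827927 -0.66970985] 0.10179505182208277 [ 0.34  0.65 -0.22  0.9  -0.69  0.3 ]
out,y,up 0.16967024368042652 0.0007427920557832269 0.005712611909912499 rad 0.16976638514561293 phi 1.9283579188664393 tooltilt 40.58748083960664
```

{"fn": "drive_tool", "kwargs": {"motion": [[[0.03, 0, 0.035, 0, 0, 0], [0, 0, 0, 0, 0, 0], [0, 0, 0, 0, 0, 0]]]}}

```text
time: 22.05
tcp_pos: [0.5603, 0.0735, 0.1081]
ee_rot: [0.625, 0.699, -0.231, 0.259]
ft_force: [4.6, 5.7, 0.2]
grip_width: 0.096
```

```bash
python3 chk.py
python3 - <<'E'
from h import *
for n in('scene','wrist'):
    p=save(n,n+'7')
    if n=='scene':
        f=p['frame'][190:350,190:350,::-1]; cv2.imwrite('pics/sc7z.png',cv2.convertScaleAbs(cv2.resize(f,None,fx=3.7,fy=3.7,interpolation=cv2.INTER_CUBIC),alpha=1.6))
E
```

```text
22.05 [0.56026165 0.07354315 0.10812261] [4.57174883 5.69525062 0.17034224] 0.09593195758007568 [ 0.34  0.65 -0.22  0.9  -0.69  0.3 ]
out,y,up 0.16962510636660297 0.0007335180451807808 0.0045483737847922395 rad 0.16968607607569797 phi 1.5359765769060696 tooltilt 40.60182696731902
```

View pics/sc7z.png

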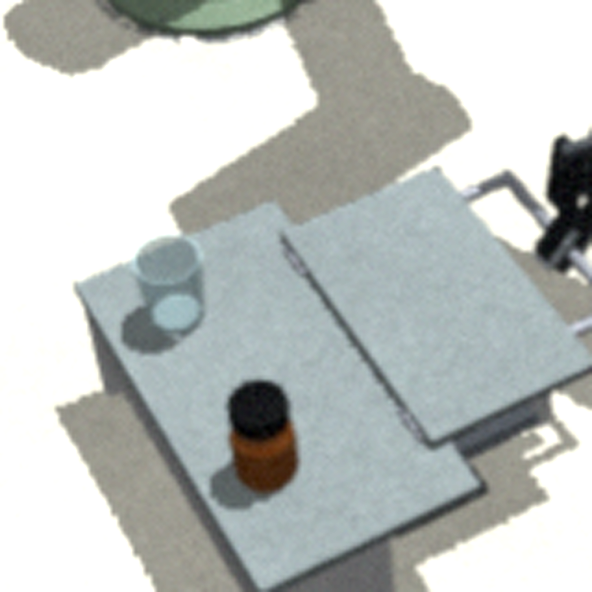

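View pics/wrist7.png

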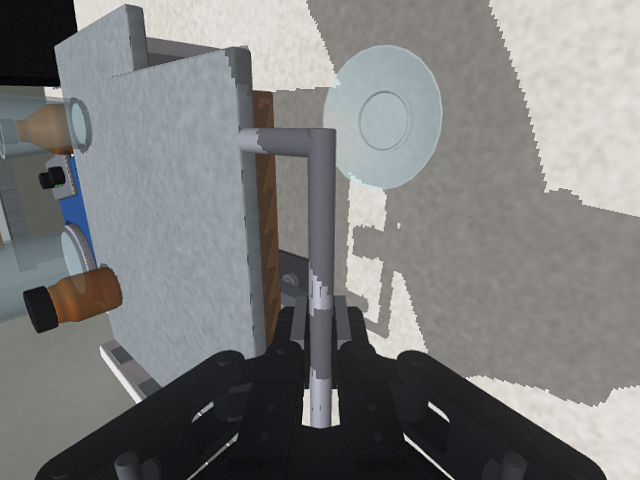

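{"fn": "drive_tool", "kwargs": {"motion": [[[0.04, 0, 0.03, 0, 0, 0], [0, 0, 0, 0, 0, 0], [0, 0, 0, 0, 0, 0]]]}}

```text
time: 22.52
tcp_pos: [0.5603, 0.0735, 0.1079]
ee_rot: [0.625, 0.699, -0.232, 0.259]
ft_force: [1.2, 7.6, 5.9]
grip_width: 0.103
```

```bash
python3 chk.py
```

```text
22.525 [0.56029789 0.07352369 0.10791467] [1.23036757 7.56328327 5.9452767 ] 0.1034951416426345 [ 0.34  0.65 -0.22  0.9  -0.69  0.3 ]
out,y,up 0.16962982776279664 0.0007535517585746155 0.004316353496160816 rad 0.16968473524256644 phi 1.4576179553295319 tooltilt 40.71324325825992
```

{"fn": "drive_tool", "kwargs": {"motion": [[[0, 0, 0, 0, 0, 0], [0, 0, 0, 0, 0, 0], [0, 0, 0, 0, 0, 0], [0, 0, 0, 0, 0, 0], [0, 0, -0.2, 0, 0, 0], [0, 0, -0.4, 0, 0, 0], [0, 0, -0.6, 0, 0, 0], [0, 0, -0.8, 0, 0, 0], [0, 0, -0.9, 0, 0, 0], [0, 0, -0.9, 0, 0, 0], [0, 0, -0.9, 0, 0, 0], [0, 0, 0, 0, 0, 0]]], "grip": -0.1}}

```text
time: 24.02
tcp_pos: [0.551, 0.1656, 0.2163]
ee_rot: [0.625, 0.699, -0.23, 0.26]
ft_force: [0.3, 0.2, -0.6]
grip_width: 0.55
```

```bash
python3 chk.py
python3 - <<'E'
from h import *
allm=np.ones((480,640),bool)
for n in('scene','wrist','top'):
    p=save(n,n+'8')
    W=world(p,allm); rel=W-O; o=rel@out; a=rel@ry
    m=(abs(a)<.1)&(o>.075)&(o<.19)&(W[:,2]>.09)&(W[:,2]<.16)
    if m.any():
        A=np.c_[o[m],a[m],np.ones(m.sum())]; print(n,m.sum(),'leaf plane slope',np.linalg.lstsq(A,W[m,2],rcond=None)[0].round(4),'z med',np.median(W[m,2]))
    if n!='wrist':
      for t in 'jar small_beaker dish reagent wash beaker spatula'.split():
        r=bot.spot_in(t,p); print(t,[(np.round(d['xyz'],3).tolist(),round(d['score'],2)) for d in r[:1]])
E
```

```text
24.025 [0.55099538 0.16562645 0.21631072] [ 0.33964128  0.21025437 -0.56154247] 0.5501674571706968 [ 0.49  0.62  0.04  1.29 -0.65  0.48]
out,y,up 0.2621744831064096 0.0014058029426800445 0.11273283555490277 rad 0.2853842178613979 phi 23.26730048727702 tooltilt 40.61870972105817
scene 2609 leaf plane slope [-0.0003  0.0007  0.1286] z med 0.1285968867656062
jar [([0.667, -0.176, 0.168], 0.68)]
small_beaker [([0.511, -0.188, 0.158], 0.85)]
dish [([0.584, -0.014, 0.13], 0.48)]
reagent [([0.555, -0.407, 0.089], 0.56)]
wash [([0.738, 0.37, 0.088], 0.64)]
beaker [([0.574, 0.473, 0.073], 0.66)]
spatula [([0.417, 0.322, 0.003], 0.7)]
wrist 15087 leaf plane slope [-0.0283 -0.0058  0.1327] z med 0.12940420372931188
top 4129 leaf plane slope [-1.600e-03  1.000e-04  1.293e-01] z med 0.12912835581834936
jar [([0.65, -0.172, 0.19], 0.88)]
small_beaker [([0.505, -0.198, 0.148], 0.69)]
dish [([0.462, 0.051, 0.008], 0.62)]
reagent [([0.53, -0.393, 0.097], 0.76)]
wash [([0.714, 0.374, 0.103], 0.76)]
beaker [([0.525, -0.39, 0.101], 0.52)]
spatula [([0.409, 0.327, 0.005], 0.71)]
```

View pics/wrist8.png

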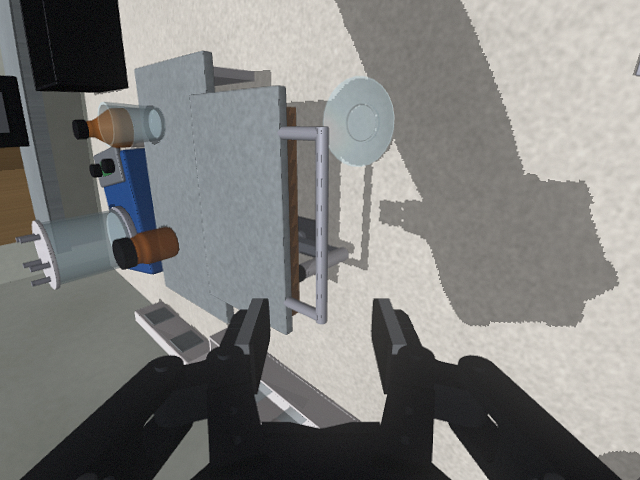

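View pics/scene8.png

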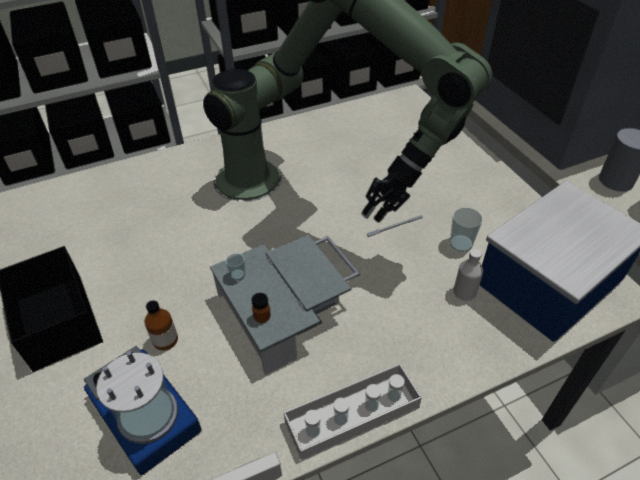

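Run:
```python
from h import *
p=bot.grab_frame('wrist')
r=bot.cut_out('dish',p)
if r:
    W=world(p,r[0]['region']); W=W[W[:,2]<.03]; print(cv2.minEnclosingCircle(W[:,:2].astype(np.float32)),r[0]['score'])
s=bot.get_state(); print(s['time'],s['joint_vel'].round(3))
print(bot.finish_job())
```

```text
((0.47962021827697754, 0.02191215008497238), 0.05080133676528931) 0.87
24.975 [ 0.    -0.     0.001 -0.    -0.001 -0.001]
the job is handed in; nothing more can be done
None
```

The shelf is set up: the brace is out at its stop, the leaf is lying level on its post, and I handed the job in at about 25 s.

- **Brace:** I gripped the post with the tool leaning 43° and swung it through its arc. After release the post measured 0.623, 0.038 m, against the square-out position of 0.624, 0.038 m, so it held at the stop.
- **Leaf:** I gripped the pull bar in the middle and guided the leaf down, slowing for the last 10 mm. I let go only once the wrist force showed the post carrying it (about 6 N upward). After release the leaf top measured level: slope under 0.002 in the scene and top views, height about 0.129 m. The wrist view fit gave a slope of -0.028, but its selection may have taken in the pull bar as well.
- **Gripper:** It was open and clear of everything at hand-in, with the arm at rest. The highest wrist force I read was about 21 N.
- **Things standing about:** The jar, small beaker, both bottles and spatula were found within 5 mm of where they started. The beaker matched in the scene view; in the top view the network reported the reagent bottle instead.
- **Dish:** Three checks disagreed with its start of about 0.479, 0.030 m.
  - Scene view: the network returned a spot on the leaf instead.
  - Top view: it was partly hidden by the leaf and read 0.462, 0.051 m.
  - Last wrist view: it read 0.480, 0.022 m, about 8 mm off, from a rough circle fit.

  The gripper stayed above the dish by my readings, so I don't believe it moved.

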